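Put the pens, calculator and remote away in the desk organiser

TASK

Clear the desk for the evening: lay every pen, highlighter and marker that is lying out into the open pen tray, then slide the loaded tray into its bay in the desk organiser until it is fully home against the stop. Slide the calculator, lying flat, under the organiser's low shelf beside the bay until it too is fully in against its stop. Lay the remote control flat, buttons up, on the middle of the organiser's wooden top, and leave the mug standing where it is.

Things in the scene. Friction and masses are not known exactly. Their poses are not given: they have to be found in the camera images.
- organiser: low white desk organiser, light wooden top, fixed; 232 wide, 38 high. Origin on the desk; x points inwards from the open front, y to the left looking inwards. The top's front edge is at x = -81 mm; it ends at x = +89 where y > -22, at x = +38 where y < -22 mm. Two openings side by side, a 16 mm wall between them (y = -34..-18), 8 mm walls outside (to y = +112 and -120 mm); before each wall a guide 28 high reaches out to x = -98 mm
- bay_home (a point): point on the desk where tray lies when fully home, at x = 0, y = 43, z = 0 mm in the organiser's frame, same axes. The tray bay is 122 wide (y = -18..104 mm of the organiser), 30 clear height, with a stop at organiser x = +81 mm. Its outer guide flares 8 mm outwards, the middle one tapers by 4.5 mm a side. A pen lying across others in the tray may catch on the edge of the top
- shelf_home (a point): point where the calculator's centre lies when it is fully in, near end about flush with the front edge of the top: x = -24.5, y = -73, z = 9.5 mm in the organiser's frame, same axes. The space under the shelf is 78 wide (y = -112..-34 mm of the organiser), 25 clear height, with a stop at organiser x = +32 mm; outer guide flared by 8 mm
- tray: loose grey pen tray, 160 long (x), 116 wide (y), walls 15 high, 4 thick, floor 3 thick, 0.25 kg; four lengthwise grooves (centres y = -40, -13, 13, 40 mm), ribs between end 9 above the desk. Origin: centre of underside; x points away from its tab, the way it enters the bay. Orange pull tab: upright fin 10 thick (y), x = -123..-84, z = 6..28 mm
- tray_tab (a point): centre of the tray's orange pull tab, where to grip it across its 10 mm thickness (16 mm above the tray's underside, 105 mm before its origin)
- highlighter_yellow_c (a point): yellow highlighter lying flat, 118 long, 13 wide, 14 high (mm), on the 3 mm thick black desk mat, may be absent; this point is its centre, halfway up; its long axis is y, grip it across x
- highlighter_pink_c (a point): pink highlighter with a dark cap lying flat, 118 long, 13 wide, 14 high (mm), on the 3 mm thick black desk mat, may be absent; this point is its centre, halfway up; its long axis is y, grip it across x
- marker_c (a point): white marker pen with a black cap lying flat, 138 long, 17 wide, 18 high (mm), on the 3 mm thick black desk mat, may be absent; this point is its centre, halfway up; its long axis is y, grip it across x
- pen_c (a point): slim blue ballpoint pen lying flat, 145 long, 12 wide over its clip, 9 high (mm), on the 3 mm thick black desk mat, may be absent; this point is its centre, halfway up; its long axis is y, grip it across x
- calculator_c (a point): light desk calculator lying keys up, 112 long (x), 70 wide (y), wedge-shaped: rounded thin end at -x only 8 high, display end at +x 18 high (blunt face up to 13 mm); 0.115 kg. This point is its centre, 9.5 mm up. Either end may go in first; it starts with the thin end towards the organiser, so that it can be pushed at the blunt one
- top_spot (a point): middle of the organiser's wooden top, on its upper face (38 mm above the desk; organiser's frame x = -20, y = 0 mm), same axes; the top reaches 61 mm before, 58 mm behind 112 mm to the left, 120 mm to the right of it
- remote_c (a point): grey remote control lying buttons up on the 3 mm mat, 179 long (x), 47 wide (y), 19 high, 0.11 kg; this point is its centre, halfway up
- mug: cream mug, bystander, 84 across, 91 high; origin at the centre of its underside

How it is judged:
On the way, in this order (a step that is already met when the one before it is completed fails the run):
1. every pen, highlighter and marker present lies in the tray (x of highlighter_yellow_c in the frame of tray between -0.076 and 0.076 m and y of highlighter_yellow_c in the frame of tray between -0.054 and 0.054 m and z of highlighter_yellow_c in the frame of tray between 0 and 0.024 m and x of highlighter_pink_c in the frame of tray between -0.076 and 0.076 m and y of highlighter_pink_c in the frame of tray between -0.054 and 0.054 m and z of highlighter_pink_c in the frame of tray between 0 and 0.024 m and x of marker_c in the frame of tray between -0.076 and 0.076 m and y of marker_c in the frame of tray between -0.054 and 0.054 m and z of marker_c in the frame of tray between 0 and 0.024 m and x of pen_c in the frame of tray between -0.076 and 0.076 m and y of pen_c in the frame of tray between -0.054 and 0.054 m and z of pen_c in the frame of tray between 0 and 0.024 m), for 0.2 s.
2. the tray, with all of them in it, is fully home in its bay (all of step 1 and x of tray in the frame of bay_home between -0.007 and 0.004 m and y of tray in the frame of bay_home between -0.006 and 0.006 m and angle between the x axis of tray and the x axis of organiser, either way round below 0.08 rad and height (world z) of tray below 0.006 m), for 0.2 s.
At the end, for the whole second after the job is handed in: All writing things present lie in the tray; tray flat and within 7 mm of the bay stop; calculator flat under the shelf, within 10 mm of its stop; remote flat, buttons up, on the wooden top, centre within 5 cm front to back and 8 cm sideways of the middle; all at rest (all of step 2 and x of calculator_c in the frame of shelf_home between -0.01 and 0.006 m and y of calculator_c in the frame of shelf_home between -0.012 and 0.012 m and angle between the x axis of calculator_c and the x axis of organiser, either way round below 0.2 rad and height (world z) of calculator_c below 0.014 m and x of remote_c in the frame of top_spot between -0.05 and 0.05 m and y of remote_c in the frame of top_spot between -0.08 and 0.08 m and z of remote_c in the frame of top_spot between 0.005 and 0.015 m and angle between remote_c's own z axis and vertical below 0.1 rad and linear speed of each of tray, calculator, remote below 0.02 m/s); the robot touches nothing.
It fails at once if the mug is tipped or moved more than 5 cm (angle between mug's own z axis and vertical above 0.5 rad or distance of mug from where it was at the start of the episode above 0.05 m).
Of highlighter_yellow, highlighter_pink, marker, pen only 2 to 4 are there at a start; the rules pass over those that are not, and their reading is None.
At some moment in a run one of highlighter_yellow, highlighter_pink, marker, pen, tray, remote may be knocked a few centimetres aside while the robot is not near it.
Once in a run the grip may slacken for a moment while it holds something.
It also fails if it takes over 208 s, if anything falls off the work surface, if the arm or the gripper's body presses on something with over 40 N, if the wrist force passes 120 N, or if a joint passes its speed limit or range.

ROBOT

A 7-joint arm with a two-finger parallel gripper is mounted at the origin on a cart in front of the work surface, level with it; the furniture and walls round the work are solid. World frame = base frame: x ahead of the robot, y to its left, z up, the work surface at z = 0. Lengths are in m, angles in rad, forces in N, time in s.
With the tool pointing down it reaches from about 0.4 to 0.875 m from the base axis. Payload 19.3 kg.
Tool frame: the origin (TCP) lies between the finger pads; the fingertips stand manip.tip_extent ahead of it and the grasp point (between the pads) lies 6 mm ahead of it (manip.tip_extent is the distance from the TCP to the fingertips, in m); z points along the fingers, y is the line along which they close (so a half turn about z gives the same grasp; the last joint's range is limited). The gripper opens to 85 mm and grips with 20 to 120 N. Pads are 22 mm wide; open, the fingers measure 114 mm over their backs; the gripper's body (76 mm by 85 mm) begins 54 mm behind the grasp point. The pads swing forward as they close: fully open they stand 13 mm farther back than shut.
Start: joints at [1.087, 0.521, -0.036, 1.599, 0.021, 1.021, -0.113], TCP at [0.251, -0.572, 0.256] pointing down, gripper open.
Joint ranges: [-2.91, 2.91], [-0.3, 2.13], [-1.5, 1.42], [0.17, 2.43], [-1.26, 4.41], [0.16, 1.93], [-2.52, 2.52]. Speed limits (rad/s): [1.89, 1.89, 2.39, 2.39, 3.01, 3.01, 3.01].

INTERFACE

Orientations are given as a 3x3 rotation matrix whose columns are the frame's x, y, z axes.
In Python, from workcell import manip, jaws, kinematics, grab_frame, telemetry gives the robot as it stands. The module is installed in compiled form; this text tells all that it offers. Calls block until the motion is done:
- manip.move_to(position, orientation): joint-space move of the TCP to a pose.
- manip.movel(position, attitude=None, vel=0.15, f_stop=None): straight line of the TCP; attitude=None keeps the orientation; vel is the mean speed in m/s. With f_stop (N) it stops when the force on the tool has changed by that much, and returns True; else False.
- manip.set_joints(angles): joint-space move.
- jaws.gripper_open() and jaws.grasp(grasp_force=None): open the fingers fully, or close them until they stop; grasp_force is the grip in N (None keeps the last).
- manip.hold(seconds).
- kinematics.inverse_kinematics(position, orientation): joint angles nearest the present ones, or None.
- grab_frame(name): name is "side" or "top" or "wrist"; returns a dict with "img" (420x560x3 uint8, blue, green, red), "K" (3x3 intrinsics, pixels), "R" (3x3) and "t" (3): a world point X has camera coordinates R X + t. Camera axes: x right, y down, z forward; pixel columns grow to the right and rows downward; lengths in m; the calibration is good to about 2 mm. A picture is of the moment at which its call begins. There is no depth.
A pose or a line that the arm cannot do raises manip.MotionError and nothing moves.
- manip.job_done(): hands the job in; it is judged then, once.
Readings, each from a call of its own:
- telemetry.read_clock(): time.
- telemetry.read_qpos(): joint angles.
- telemetry.read_dq(): joint speeds.
- telemetry.read_joint_efforts(): joint torques, N m.
- telemetry.read_eef_pos(): TCP position.
- telemetry.read_orientation(): TCP orientation.
- telemetry.read_wrist_force(): force on the tool from outside, world axes, zero at the start.
- telemetry.read_moment(): the same for the moment, N m.
- telemetry.read_gripper_width(): opening from 0.0 (shut) to 1.0 (fully open).
- telemetry.read_gripper_force(): force on a finger pad.
Only numpy, scipy, OpenCV 4.12 (cv2) and the standard library are available. Lean on these libraries where they do the work, as an engineer would, in place of code of your own. Each camera call takes 0.05 s, during which the arm holds its last target. There are 200 camera calls.

## Working session

There is one attempt and no reset: what is moved stays moved. The work goes in short steps, each a Python script; the robot and the scene stay as the last script left them, time stands still between calls to the robot, and variables do not carry over. Pictures are saved under pics/ and viewed, at most 14 in all, crops included, and the job is handed in when it is done.

```bash
mkdir -p pics; python3 - <<'E'
from workcell import manip,telemetry,grab_frame
import cv2
for n in ["top","side","wrist"]:
    f=grab_frame(n); cv2.imwrite(f"pics/{n}0.png",f["img"]); print(n,f["K"].tolist(),f["R"].round(4).tolist(),f["t"].round(4).tolist())
print(manip.tip_extent,telemetry.read_orientation(),telemetry.read_clock())
E
```

```text
top [[496.11548072161656, 0.0, 281.5177386797833], [0.0, 496.11548072161656, 208.42448010598673], [0.0, 0.0, 1.0]] [[-0.0292, -0.9996, -0.0013], [-0.9936, 0.0292, -0.1095], [0.1095, -0.0019, -0.994]] [-0.085, 0.504, 1.327]
side [[430.4451163824745, 0.0, 278.8360018993328], [0.0, 430.4451163824745, 209.14356340345896], [0.0, 0.0, 1.0]] [[-0.1881, -0.982, -0.0175], [-0.4474, 0.1015, -0.8886], [0.8744, -0.1593, -0.4584]] [-0.0055, 0.2801, 0.8895]
wrist [[301.0702734729868, 0.0, 279.7350849713217], [0.0, 301.0702734729868, 208.9449746700463], [0.0, 0.0, 1.0]] [[0.4021, -0.9156, -0.0004], [-0.8672, -0.3809, 0.3207], [-0.2938, -0.1286, -0.9472]] [-0.6244, -0.0426, 0.3807]
0.025 [[ 9.15644918e-01  4.01987842e-01 -3.97981230e-04]
 [ 4.01988033e-01 -9.15644629e-01  7.30799668e-04]
 [-7.06367944e-05 -8.29136694e-04 -9.99999654e-01]] 0.15
```

View pics/top0.png

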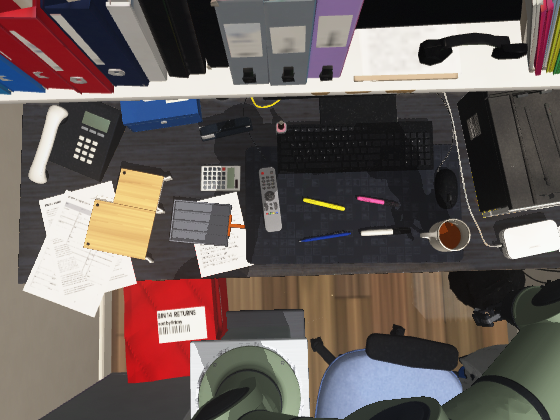

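View pics/side0.png

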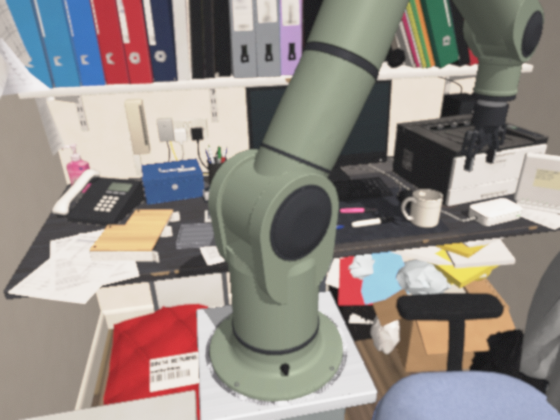

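Top view: organiser's wooden top at about (125,215) with its openings facing right (−y), the tray at (200,222) with its tab at (237,226), calculator (220,178), and remote (270,198). All four writing things are there: yellow (323,204), pink (370,200), blue (325,238), marker (377,232). The mug is at (452,235). The side view is mostly hidden by the arm.

```bash
cat > h.py <<'E'
import numpy as np,cv2
from workcell import manip,jaws,kinematics,grab_frame,telemetry
def ray(f,px,z):
    "pixel(s) -> world points on plane z"
    p=np.atleast_2d(px).astype(float); d=np.c_[p,np.ones(len(p))]@np.linalg.inv(f["K"]).T@f["R"]
    c=-f["R"].T@f["t"]; return c+d*((z-c[2])/d[:,2])[:,None]
def proj(f,X):
    q=(np.atleast_2d(X)@f["R"].T+f["t"])@f["K"].T; return q[:,:2]/q[:,2:]
def blob(f,lo,hi,roi=None,n=1):
    "largest HSV blobs: list of minAreaRect,area,contour"
    m=cv2.inRange(cv2.cvtColor(f["img"],cv2.COLOR_BGR2HSV),np.array(lo),np.array(hi))
    if roi: k=np.zeros_like(m); x0,y0,x1,y1=roi; k[y0:y1,x0:x1]=1; m=m*k
    c,_=cv2.findContours(m,cv2.RETR_EXTERNAL,cv2.CHAIN_APPROX_NONE)
    return [(cv2.minAreaRect(a),cv2.contourArea(a),a) for a in sorted(c,key=cv2.contourArea)[::-1][:n]]
def ends(f,c,z):
    "centroid, angle, length, width of a contour on plane z"
    P=ray(f,c.reshape(-1,2),z)[:,:2].astype(np.float32); r=cv2.minAreaRect(P); b=cv2.boxPoints(r)
    e1,e2=b[1]-b[0],b[2]-b[1]; l=e1 if np.hypot(*e1)>np.hypot(*e2) else e2
    return np.array(r[0]),np.arctan2(l[1],l[0])%np.pi,max(r[1]),min(r[1])
def down(a):
    "tool down, closing axis y at world angle a"
    y=np.array([np.cos(a),np.sin(a),0]); z=np.array([0,0,-1.]); return np.c_[np.cross(y,z),y,z]
E
python3 - <<'E'
from h import *
f=grab_frame("top"); 
for n,lo,hi,roi,z in [("yellow",(22,120,120),(35,255,255),(260,150,420,260),.010),("pink",(140,80,100),(175,255,255),(340,150,420,260),.010),("blue",(105,120,60),(130,255,255),(280,220,380,260),.0075),("white",(0,0,140),(180,60,255),(340,220,410,250),.012),("tab",(3,150,100),(18,255,255),(205,200,260,260),.02),("wood",(10,50,120),(28,255,255),(60,140,185,280),.038),("mug",(10,0,150),(40,80,255),(415,200,480,270),.09)]:
    for r,a,c in blob(f,lo,hi,roi,1):
        print(n,a,np.round(r[0],1),[np.round(v,3) for v in ends(f,c,z)])
        if n=="wood":
            print(ray(f,cv2.approxPolyDP(c,3,True).reshape(-1,2),.038).round(3)[:,:2].tolist())
cv2.imwrite("pics/c1.png",cv2.resize(f["img"][145:275,70:270],(800,520),interpolation=cv2.INTER_CUBIC))
cv2.imwrite("pics/c2.png",cv2.resize(f["img"][145:275,240:440],(800,520),interpolation=cv2.INTER_CUBIC))
E
```

```text
yellow 140.5 [323.5 203.8] [array([ 0.513, -0.216]), np.float32(1.308), np.float64(0.117), np.float64(0.012)]
pink 88.0 [370.2 200.6] [array([ 0.518, -0.346]), np.float32(1.36), np.float64(0.074), np.float64(0.012)]
blue 117.0 [325.6 236.8] [array([ 0.421, -0.219]), np.float32(1.696), np.float64(0.137), np.float64(0.01)]
white 129.0 [376.5 232.2] [array([ 0.43 , -0.359]), np.float32(1.6), np.float64(0.086), np.float64(0.014)]
tab 63.5 [236.  224.5] [array([0.462, 0.026]), np.float32(3.124), np.float64(0.058), np.float64(0.044)]
wood 4563.5 [123.4 211.7] [array([0.505, 0.328]), np.float32(2.914), np.float64(0.231), np.float64(0.172)]
[[0.624, 0.336], [0.537, 0.354], [0.535, 0.409], [0.412, 0.437], [0.375, 0.27], [0.596, 0.221]]
mug 38.0 [429.1 235. ] [array([ 0.414, -0.48 ]), np.float32(1.683), np.float64(0.039), np.float64(0.015)]
```

View pics/c1.png

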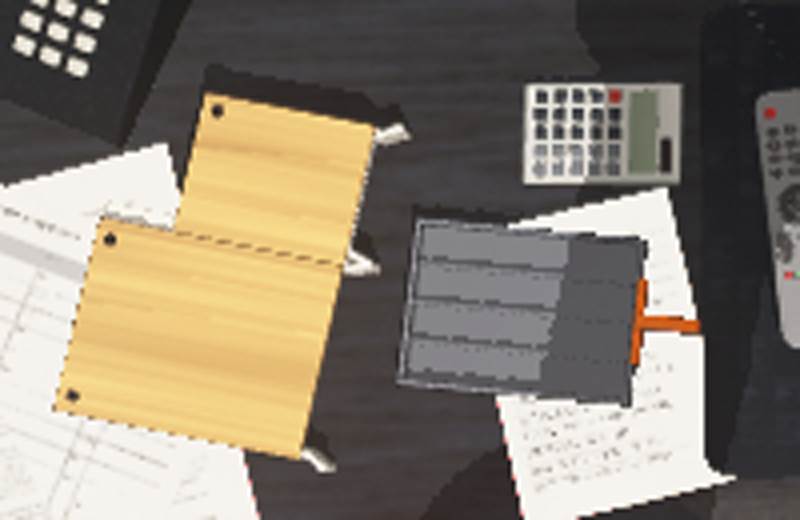

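View pics/c2.png

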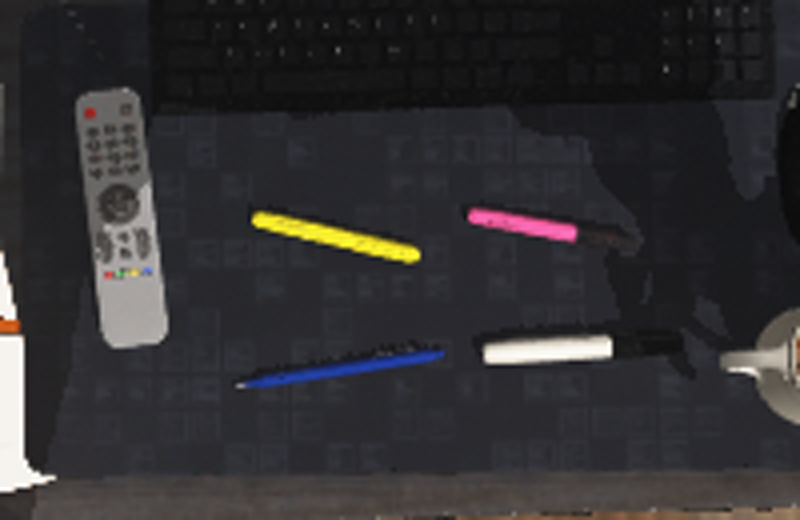

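Crop 1 shows the tray rim corners at (415,220), (648,240), (630,405) and (400,382), with the tab fin pointing right. The calculator's corners are at (525,84), (683,84), (680,185) and (524,183), with the display (blunt) end on the right. Crop 2 shows all four writing things roughly along world y, and the pen's silver tip at left (235,385). I'll fit the poses and hover over the pen for a close look.

```bash
cat >> h.py <<'E'
def rigid(L,W):
    "2D fit: W = c + Rot(a) L; returns c,a,rms"
    L,W=np.array(L,float),np.array(W,float); l=(L-L.mean(0))@[1,1j]; w=(W-W.mean(0))@[1,1j]
    a=np.angle(np.sum(w*l.conj())); R=rot(a); c=W.mean(0)-R@L.mean(0)
    return c,a,np.sqrt(np.mean(np.sum((W-c-L@R.T)**2,1)))
def rot(a): return np.array([[np.cos(a),-np.sin(a)],[np.sin(a),np.cos(a)]])
def best(p,a):
    q0=telemetry.read_qpos(); S=[]
    for k in (0,np.pi):
        q=kinematics.inverse_kinematics(list(p),down(a+k))
        if q is not None: S.append((np.abs(np.array(q)-q0).max()+5*(abs(q[6])>2.3),a+k))
    return min(S)[1]
def go(x,y,z,a):
    a=best((x,y,z),a); manip.move_to([x,y,z],down(a)); return a
def line(x,y,z,vel=.15,a=None,f=None): return manip.movel([x,y,z],None if a is None else down(a),vel=vel,f_stop=f)
E
python3 - <<'E'
from h import *
f=grab_frame("top")
P=lambda L,z: ray(f,np.array(L)/4+[70,145],z)[:,:2]
L=np.array([[80,-58],[-80,-58],[-80,58],[80,58]])/1e3
print("tray",rigid(L,P([(415,220),(648,240),(630,405),(400,382)],.015)))
print("tab end",P([(698,326)],.028))
L=np.array([[-56,-35],[56,-35],[56,35],[-56,35]])/1e3
print("calc",rigid(L,P([(525,84),(683,84),(680,185),(524,183)],.012)))
L=np.array([[-81,112],[-81,-120],[38,-120],[38,-22],[89,-22],[89,112]])/1e3
print("org",rigid(L,[[.375,.27],[.596,.221],[.624,.336],[.537,.354],[.535,.409],[.412,.437]]))
print("remote",P([[0,0]],.02), ray(f,np.array([[105,90],[136,345]])/4+[240,145],.02)[:,:2])
t0=telemetry.read_clock()
go(.421,-.219,.16,1.696-np.pi/2); print(telemetry.read_clock()-t0,telemetry.read_qpos().round(2) if hasattr(telemetry.read_qpos(),'round') else telemetry.read_qpos())
w=grab_frame("wrist"); print("cam-tcp",-w["R"].T@w["t"]-telemetry.read_eef_pos())
cv2.imwrite("pics/w1.png",w["img"])
for r,a,c in blob(w,(105,120,40),(130,255,255),None,2): print(a,r[0],[np.round(v,4) for v in ends(w,c,.0075)])
E
```

```text
tray (array([0.46936166, 0.12312904]), np.float64(1.4522635466095701), np.float64(0.0018387073115759991))
tab end [[0.45479444 0.00234399]]
calc (array([0.59177851, 0.06674448]), np.float64(-1.6067989051145126), np.float64(0.07022617504548447))
org (array([0.50004748, 0.32506626]), np.float64(1.3496986515176361), np.float64(0.004562204210871457))
remote [[0.69718265 0.48427942]] [[ 0.61744174 -0.06076483]
 [ 0.44003725 -0.07736445]]
1.4917 [ 0.69  0.46 -0.42  2.06  0.29  0.68  0.2 ]
cam-tcp [-0.01097245  0.0819395   0.1182238 ]
1297.0 (281.9999694824219, 194.99998474121094) [array([ 0.4225, -0.2211]), np.float32(1.6902), np.float64(0.139), np.float64(0.0096)]
261.5 (89.95086669921875, 301.5944519042969) [array([ 0.2326, -0.3581]), np.float32(0.4585), np.float64(0.0331), np.float64(0.0173)]
```

View pics/w1.png

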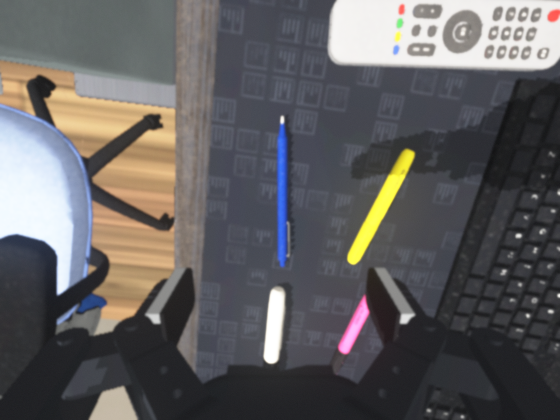

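The wrist view shows the pen from its tip at (283,115) to its cap end at (282,267), with yellow, marker and pink beside it. Picking the pen first and laying it in the +13 mm groove.

```bash
cat >> h.py <<'E'
TIP=.025
TRAY=np.array([.4694,.1231]);TA=1.4523
def moved():
    "orange tab in top view vs start"
    b=blob(grab_frame("top"),(3,150,100),(18,255,255),(150,120,330,270))
    return [np.round(b[0][0][0],1),b[0][1]] if b else None
def pick(x,y,axis,tip,force=60):
    a=go(x,y,.12,axis-np.pi/2); line(x,y,tip+TIP,.1); jaws.grasp(force)
    line(x,y,.14,.2); print("width",telemetry.read_gripper_width(),telemetry.read_gripper_force())
def place(gy,tip,tx=0):
    p=TRAY+rot(TA)@[tx,gy]; go(p[0],p[1],.14,TA-np.pi/2)
    print("width",telemetry.read_gripper_width()); line(p[0],p[1],tip+TIP,.1); manip.hold(.2)
    jaws.gripper_open(); line(p[0],p[1],.16,.2)
def look(name,cam="wrist"):
    f=grab_frame(cam); cv2.imwrite(f"pics/{name}.png",f["img"]); np.savez(f"pics/{name}.npz",**f); return f
E
python3 - <<'E'
from h import *
w=grab_frame("wrist"); e=ray(w,[(283,114.5),(282,268)],.0075)[:,:2]; print(e,np.hypot(*(e[0]-e[1])),e.mean(0))
print(moved())
c=e.mean(0); pick(c[0],c[1],1.69,.0055)
print(moved(),telemetry.read_clock())
place(.013,.012); print(telemetry.read_clock())
look("w2")
E
```

```text
[[ 0.41356325 -0.14426395]
 [ 0.43127559 -0.29233327]] 0.14912494946151203 [ 0.42241942 -0.21829861]
[array([236. , 224.5]), 63.5]
width 0.08287208798632893 58.68019578025269
[array([236. , 224.5]), 63.5] 4.6583
width 0.08007672756270431
8.8417
```

View pics/w2.png

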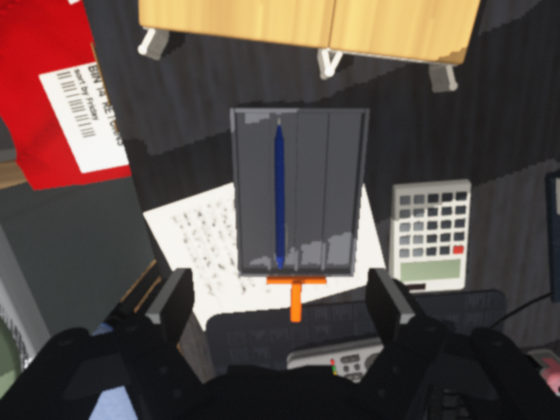

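The pen lies in the second groove from the left. Rim corners are (231,108), (369,109), (355,276) and (239,277), and the front wooden corners are (140,27) and (467,65). Next are yellow, pink and marker, each refined from a hover.

```bash
cat >> h.py <<'E'
def refine(x0,y0,axis,lo,hi,z,full):
    go(x0,y0,.16,axis-np.pi/2); w=grab_frame("wrist")
    best=None
    for r,A,c in blob(w,lo,hi,None,6):
        P=ends(w,c,z)
        if A>200 and np.hypot(P[0][0]-x0,P[0][1]-y0)<.07 and P[3]<.03 and P[2]<.16 and (best is None or A>best[1]): best=(P,A)
    (c,a,L,W),A=best; d=np.array([np.cos(a),np.sin(a)])   # d points to +y
    top=c+d*L/2; ctr=top-d*full/2; print("seen",c.round(4),"axis",round(float(a),3),"L",round(L,3),"W",round(W,3),"ctr",ctr.round(4))
    return ctr,a
E
python3 - <<'E'
from h import *
f=np.load("pics/w2.npz")
L=np.array([[80,58],[80,-58],[-80,-58],[-80,58]])/1e3
print("tray",rigid(L,ray(f,[(231,108),(369,109),(355,276),(239,277)],.015)[:,:2]))
L=np.array([[56,35],[-56,35]])
L=np.array([[-56,35],[-56,-35],[56,-35],[56,35]])/1e3
L=np.array([[-56,35],[56,35],[56,-35],[-56,-35]])/1e3  # px order: far-right.. calc y=+x world
print("calc",rigid(L,ray(f,[(470,181),(466,291),(388,288),(393,185)],.012)[:,:2]))
W=ray(f,[(140,27),(467,65)],.038)[:,:2]; print("org",np.hypot(*(W[0]-W[1])),rigid(np.array([[-81,112],[-81,-120]])/1e3,W))
c,a=refine(.513,-.216,1.308,(22,120,90),(35,255,255),.010,.118)
pick(*c,a,.007); print(moved()); place(-.013,.013); print(telemetry.read_clock())
c,a=refine(.513,-.3675,1.36,(140,80,60),(175,255,255),.010,.118)
E
```

```text
tray (array([0.47233032, 0.12411007]), np.float64(1.4543167140793), np.float64(0.0010228056921092736))
calc (array([0.59371109, 0.06886839]), np.float64(-1.6030643521121868), np.float64(0.005529467610530485))
org 0.23393371931795126 (array([0.50257524, 0.32430193]), np.float64(1.3490881665496313), np.float64(0.0009668596589756271))
seen [ 0.513  -0.2182] axis 1.32 L 0.121 W 0.015 ctr [ 0.5134 -0.2167]
width 0.10710883429843555 58.62196862697601
[array([236. , 224.5]), 63.5]
width 0.10770336944035261
17.1
seen [ 0.5184 -0.3477] axis 1.355 L 0.079 W 0.015 ctr [ 0.5143 -0.3667]
```

```bash
sed -i 's/^TRAY=.*;/TRAY=np.array([.471,.1236]);/' h.py; python3 - <<'E'
from h import *
pick(.5143,-.3667,1.355,.007); print(moved()); place(.040,.017); print(telemetry.read_clock())
c,a=refine(.4308,-.375,1.6,(0,0,130),(180,60,255),.012,.138)
pick(*c,a,.008); print(moved()); place(-.040,.019); print(telemetry.read_clock())
look("w3"); look("t3","top")
E
```

```text
width 0.1123361911968329 58.67105446290225
[array([236. , 224.5]), 63.5]
width 0.11010664331537791
26.2833
seen [ 0.4305 -0.3606] axis 1.589 L 0.093 W 0.022 ctr [ 0.4309 -0.3832]
width 0.15647303273103233 59.42922952584922
[array([236. , 224.5]), 63.5]
width 0.15875484978016202
35.4167
```

View pics/w3.png

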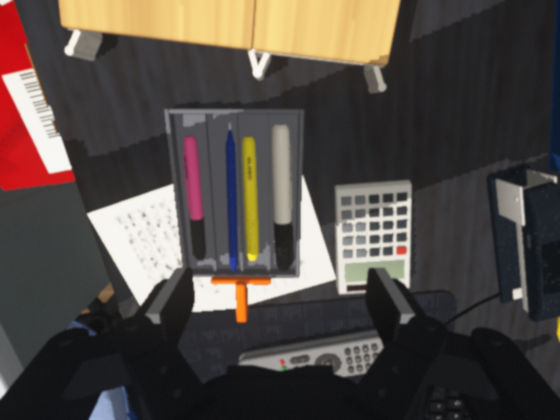

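All four lie in their grooves (pink, pen, yellow, marker from left to right). The tray rim is at (166,109), (305,109), (299,276), (183,275), and the organiser's front corners at (62,27), (391,66). Gripping the tab, lining the tray up with the bay and looking again before going in.

```bash
cat >> h.py <<'E'
ORG=np.array([.5025,.3243]);OA=1.349
def o2w(x,y): return ORG+rot(OA)@[x,y]
def w2o(p): return (np.asarray(p)-ORG)@rot(OA)
E
python3 - <<'E'
from h import *
f=np.load("pics/w3.npz")
L=np.array([[80,58],[80,-58],[-80,-58],[-80,58]])/1e3
c,a,r=rigid(L,ray(f,[(166,109),(305,109),(299,276),(183,275)],.015)[:,:2]); print("tray",c,a,r)
W=ray(f,[(62,27),(391,66)],.038)[:,:2]; print("org",np.hypot(*(W[0]-W[1])),rigid(np.array([[-81,112],[-81,-120]])/1e3,W))
p=c+rot(a)@[-.110,0]; g=go(*p,.10,a-np.pi/2); line(*p,.032,.1); jaws.grasp(80)
print("width",telemetry.read_gripper_width(),telemetry.read_wrist_force())
q=o2w(-.190-.110,.043); g2=g+(OA-a)
line(*q,.032,.08,a=g2); print(telemetry.read_eef_pos(),telemetry.read_wrist_force(),telemetry.read_clock())
look("w4")
E
```

```text
tray [0.47240029 0.12519263] 1.442554775144036 0.0014809498194256253
org 0.2335347228384209 (array([0.50273146, 0.32465103]), np.float64(1.3461166131547855), np.float64(0.0007673614192104566))
width 0.09591111359449009 [-0.91532221 -0.54982107  7.94298512]
[0.39465938 0.04145756 0.03218668] [-0.01196634  1.11990261  8.53513023] 38.625
```

View pics/w4.png

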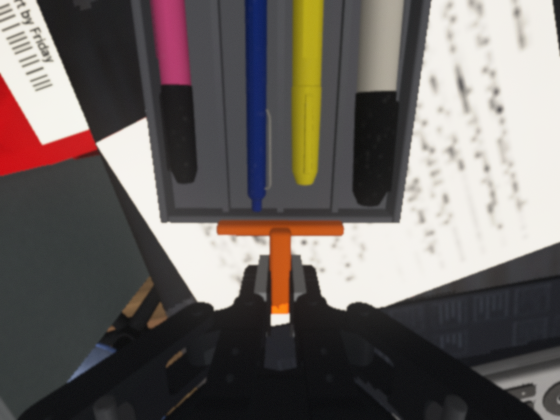

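The tray's near edge is level at row 221 and centred on the fin at column 281, so tray and tool are aligned. Inserting under force watch.

```bash
python3 - <<'E'
from h import *
q=o2w(.006-.110,.043); s=line(*q,.032,.06,f=15)
p=telemetry.read_eef_pos(); print(s,w2o(p[:2])+[.110,0],telemetry.read_wrist_force(),telemetry.read_clock()); look("t5","top")
cv2.imwrite("pics/t5c.png",cv2.resize(grab_frame("top")["img"][145:275,70:270],(800,520),interpolation=cv2.INTER_CUBIC))
E
```

```text
True [-0.18948523  0.04297393] [-0.41891593 -0.53513855  9.6861922 ] 39.1
```

View pics/t5c.png

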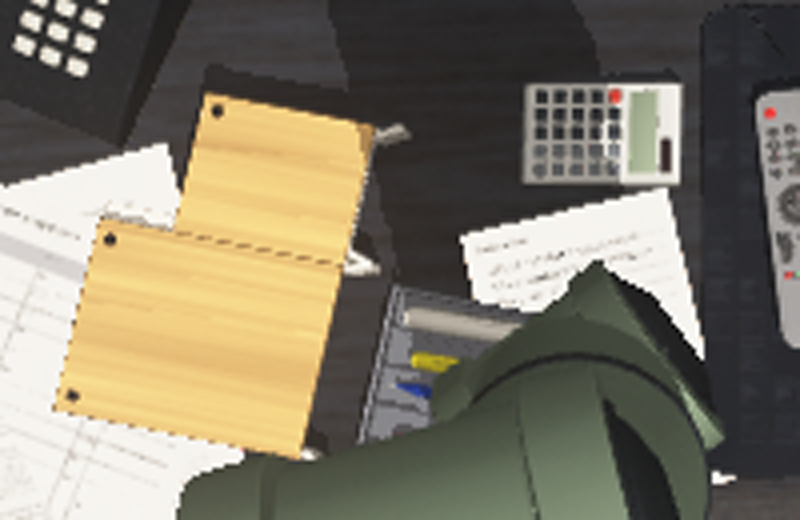

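The tray's far edge, from (395,285) to (360,440), sits square between the guides at (375,268) and (320,455). The stop was only the starting jerk, so I'm continuing slower with a higher threshold.

```bash
python3 - <<'E'
from h import *
for i in range(3):
    q=o2w(.006-.110,.043); s=line(*q,.032,.04,f=25)
    p=telemetry.read_eef_pos(); x=w2o(p[:2])+[.110,0]; print(s,x,telemetry.read_wrist_force(),telemetry.read_clock())
    if x[0]>-.18: break
E
```

```text
True [-0.00630278  0.0429843 ] [-1.65019499 -0.15315073  9.58400303] 43.275
```

```bash
python3 - <<'E'
from h import *
q=o2w(.012-.110,.043); s=line(*q,.032,.02,f=30)
p=telemetry.read_eef_pos(); print(s,w2o(p[:2])+[.110,0],telemetry.read_wrist_force(),telemetry.read_gripper_width())
jaws.gripper_open(); line(p[0],p[1],.2,.2)
q=o2w(-.16,.043); a=TA; go(*q,.2,OA-np.pi/2); look("w6"); print(telemetry.read_clock())
E
```

```text
True [0.00308142 0.04284398] [-1.61418029 -2.54628242 10.5561692 ] 0.09721333298398155
46.0333
```

View pics/w6.png

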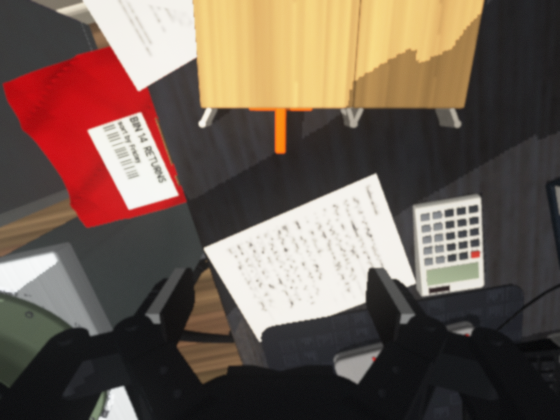

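The tray is in; only the tab shows, with the fin end at (281,154) and the front edge at row 107 from (201,107) to (463,109). Calculator corners are (414,197), (481,196), (485,291), (418,296). Checking depth.

```bash
python3 - <<'E'
from h import *
f=np.load("pics/w6.npz")
W=ray(f,[(201,107.5),(464,109)],.038)[:,:2]; print("org",np.hypot(*(W[0]-W[1])),rigid(np.array([[-81,112],[-81,-120]])/1e3,W))
print("front edge in org",w2o(W),"tab end -> tray",w2o(ray(f,[(281,153.5)],.028)[:,:2])+[.123,0], "low edge",w2o(ray(f,[(281,153.5)],.006)[:,:2])+[.123,0])
C=ray(f,[(481,196),(485,291),(418,296),(414,197)],.010)[:,:2]
L=np.array([[-56,35],[56,35],[56,-35],[-56,-35]])/1e3
print("calc",rigid(L,C),[w.round(3) for w in C])
r=grab_frame("top"); b=blob(r,(0,0,90),(180,60,200),(240,150,300,245)); print("remote",b[0][1],ends(r,b[0][2],.02))
E
```

```text
org 0.2313482291871304 (array([0.50167358, 0.32489707]), np.float64(1.3417590700395934), np.float64(0.0003258854064347857))
front edge in org [[-0.07978861  0.11319522]
 [-0.08146378 -0.11814694]] tab end -> tray [[0.00141811 0.04285343]] low edge [[-0.00182141  0.04278644]]
calc (array([0.59536666, 0.06739778]), np.float64(-1.6236338490333584), np.float64(0.008221645695337948)) [array([0.631, 0.122]), array([0.634, 0.   ]), array([0.556, 0.011]), array([0.561, 0.136])]
remote 978.5 (array([ 0.52943277, -0.06853127]), np.float32(0.0936205), 0.17830219864845276, 0.045603539794683456)
```

The tray reads within about 2 mm of home. Now the calculator: grip it across its width, turn it into line, slide it partway in, then push with closed fingers.

```bash
python3 - <<'E'
from h import *
c=np.array([.593,.067]); ca=-1.605
p=c+rot(ca)@[.02,0]; h=ca+np.pi   # heading of thin end
g=go(*p,.10,h-np.pi/2); s=line(*p,.022,.08,f=15); print("down",s,telemetry.read_eef_pos()); jaws.grasp(30)
print("width",telemetry.read_gripper_width(),telemetry.read_gripper_force())
z=telemetry.read_eef_pos()[2]; g2=g+(OA-h)
q=o2w(-.168-.02,-.073); line(*q,z,.08,a=g2); print("width",telemetry.read_gripper_width())
look("w7"); print(telemetry.read_clock())
E
```

```text
down False [0.59263577 0.04703224 0.02247997]
width 0.8064885689273665 32.52335987985134
width 0.8079546792396742
49.8833
```

View pics/w7.png

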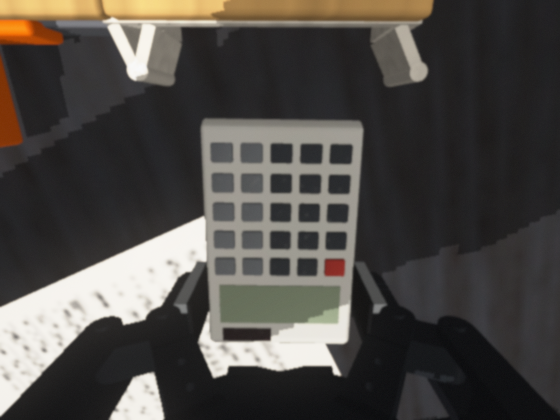

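The calculator is square to the opening: its end spans columns 202–362, between guides at about 180 and 378. Sliding it in, then pushing home.

```bash
python3 - <<'E'
from h import *
z=telemetry.read_eef_pos()[2]; q=o2w(-.115,-.073); s=line(*q,z,.06,f=20); print(s,w2o(telemetry.read_eef_pos()[:2]),telemetry.read_gripper_width())
if not s:
    jaws.gripper_open(); line(*q,.09,.15); q=o2w(-.185,-.073); line(*q,.09,.2); jaws.grasp(30); line(*q,.030,.12)
    q=o2w(-.085,-.073); s=line(*q,.030,.05,f=14); p=w2o(telemetry.read_eef_pos()[:2]); print(s,p,telemetry.read_wrist_force())
print(telemetry.read_clock())
E
```

```text
False [-0.11476439 -0.07295772] 0.806302487432797
True [-0.09099588 -0.07284943] [0.82123472 0.87987389 0.78418985]
55.7917
```

Stopped where expected (finger face at about −80 mm). Backing off, checking, then hovering over the remote.

```bash
python3 - <<'E'
from h import *
q=o2w(-.13,-.073); line(*q,.030,.1); line(*q,.2,.2); jaws.gripper_open(); look("w8")
r=grab_frame("top"); b=blob(r,(0,0,90),(180,60,200),(240,150,300,245)); print("remote",b[0][1],ends(r,b[0][2],.02))
E
```

```text
remote 979.5 (array([ 0.5294261 , -0.06850005]), np.float32(0.09487056), 0.17829586565494537, 0.04561734199523926)
```

View pics/w8.png

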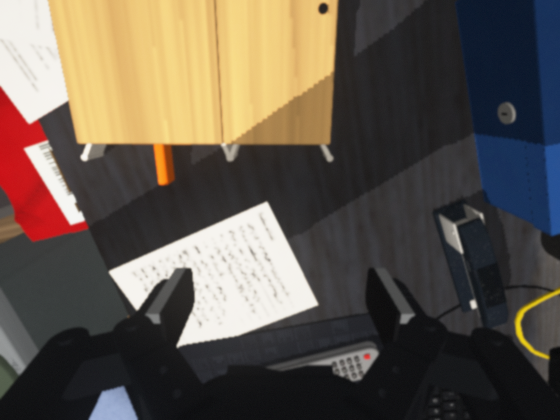

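The calculator is wholly under the shelf, with nothing showing in front of the edge at row 145. Now the remote (178 × 46 mm seen, as it should be).

```bash
python3 - <<'E'
from h import *
c=(.5294,-.0685); g=go(*c,.12,.094+np.pi/2); line(*c,.027,.1); jaws.grasp(60)
line(*c,.15,.15); manip.hold(.3); print("width",telemetry.read_gripper_width(),telemetry.read_gripper_force())
q=o2w(-.020,0); a=go(*q,.15,OA); print("width",telemetry.read_gripper_width())
look("t8","top")
s=line(*q,.063,.06,f=10); print(s,telemetry.read_eef_pos(),telemetry.read_gripper_width()); manip.hold(.2)
jaws.gripper_open(); p=telemetry.read_eef_pos(); line(p[0],p[1],.2,.15)
q=o2w(-.28,0); go(*q,.25,OA); f=look("t9","top"); print(telemetry.read_clock())
cv2.imwrite("pics/t9c.png",cv2.resize(f["img"][145:275,70:270],(800,520),interpolation=cv2.INTER_CUBIC))
E
```

```text
width 0.5254099076485833 61.34466662071645
width 0.5235837626394171
False [0.49823881 0.30491253 0.06330598] 0.5264199744302137
67.95
```

View pics/t9c.png

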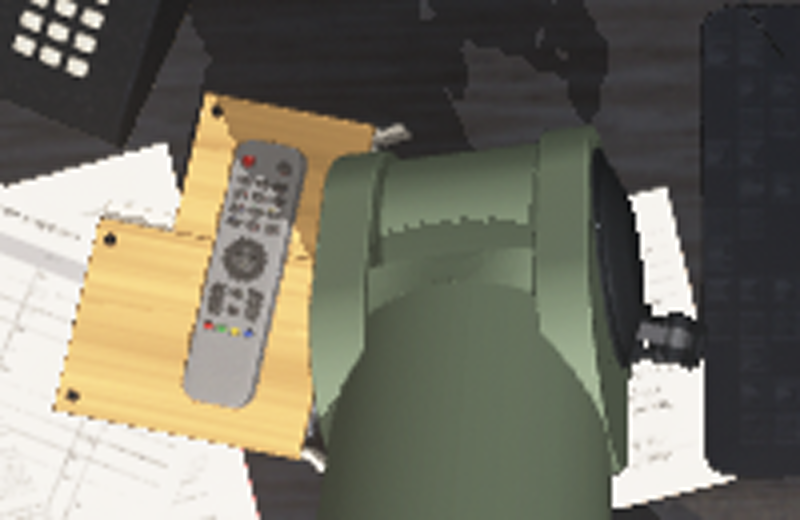

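The remote lies flat on the middle of the top, buttons up, centred near (245,275). One last check that the tab hasn't moved, then I'll hand in.

```bash
python3 - <<'E'
from h import *
q=o2w(-.16,.043); go(*q,.2,OA-np.pi/2); f=look("w10"); b=blob(f,(3,150,100),(18,255,255)); c=b[0][2].reshape(-1,2); e=c[c[:,1]==c[:,1].max()].mean(0); print(e,w2o(ray(f,[e],.028)[:,:2])+[.123,0])
print(telemetry.read_clock())
E
```

```text
[279.5 154. ] [[0.00242298 0.04373101]]
69.1083
```

View pics/w10.png

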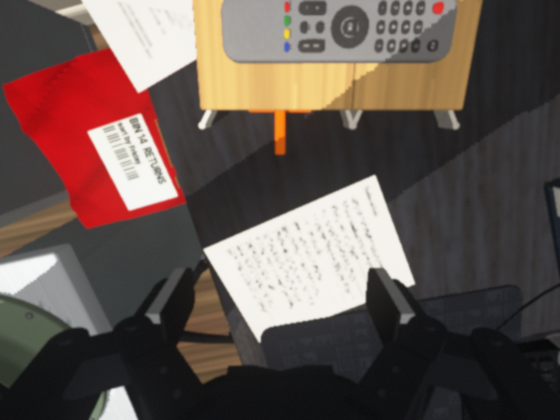

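The tab end is still at (280,154), the remote is flat on the top, and the desk in front of the organiser is clear.

```bash
python3 -c "
from workcell import manip
print(manip.job_done())"
```

```text
the job is handed in; nothing more can be done
None
```

I handed the job in after about 69 s on the robot's clock, with no verdict returned: the pen, both highlighters and the marker are in the tray, the tray reads about 2 mm from home in its bay, the calculator is under the shelf at its stop, the remote is flat and buttons up mid-top, and I did not touch the mug.

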